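# Turn the wet jug to the marking needle and set the turntable's brake

## Task

The clay jug on the turntable is still wet and must not be touched: push the turntable round by its spokes with a fingertip until the jug's spout points straight at the tip of the marking stand's needle. Then push the knob of the brake lever, which sticks out from under the turntable, away from the robot until it meets its stop. Leave the jug upright in the middle of the wheel with its spout at the needle, and leave the other things on the table where they are.

Things in the scene. Friction and masses are not known exactly. Their poses are not given: they have to be found in the camera images.
- stand: The turntable's fixed cast foot, 156 mm across, on the table; origin on the upright turning axis of the wheel, at table level. Its z is up. On the foot stand two small steel pins (to 50 mm high, 68 mm from the axis), the stops of the brake lever. Its direction on the table varies a little.
- wheel (a joint): Angle of the turntable wheel about its upright axis, rad, growing counter-clockwise seen from above; turns both ways without a stop within the job, and friction (about 0.12 N m) keeps it where it is left. An aluminium disc 180 mm across, its top 85 mm above the table, with four level steel spokes 90 degrees apart sticking out of its rim.
- brake (a joint): Angle of the brake lever, rad: 0 = released, 0.70 = fully on, against its stop; counter-clockwise seen from above is on, which carries its knob away from the robot. It turns about the same upright axis as the wheel and friction (about 0.25 N m) keeps it where it is left. A flat steel bar 14 mm wide, 36 to 44 mm above the table, comes out from under the wheel on the robot's right.
- brake_knob (a point): Centre of the top of the brake lever's knob: an upright black cylinder 18 mm across, reaching from the bar up to 86 mm above the table, 225 mm from the wheel's axis, outside the reach of the spokes.
- gauge: The fixed marking stand: a wooden foot 56 mm across with a 10 mm steel rod 210 mm tall, standing 215 mm from the wheel's axis on the far side. This frame's origin is not on the stand but on the wheel's axis at table level; its x axis points from there to the rod, its z is up.
- needle_tip (a point): Tip of the thin (7 mm) level needle of the marking stand, which points from the rod straight at the wheel's axis; 120 mm from the axis, 188 mm above the table.
- jug: The wet clay jug standing in the middle of the wheel and turning with it, loose, about 0.5 kg: 80 mm across the belly, 125 mm tall, a thick round spout (20 mm) on one side and a thin loop handle (10 mm) opposite, reaching 55 mm from its middle. Origin at the centre of its underside, x towards the spout, z up.
- spout (a point): Tip of the jug's spout, 60 mm from the jug's middle and 118 mm above its underside.
- spoke0 (a point): Centre of the black ball (20 mm across) at the end of one of the wheel's four spokes, 175 mm from the axis, 77.5 mm above the table. The spoke is a round bar 12 mm thick, bare from 92 to 163 mm from the axis, at that same height; free space below it, down to the brake lever (44 mm) or the table.
- spoke1 (a point): Centre of the black ball (20 mm across) at the end of one of the wheel's four spokes, 175 mm from the axis, 77.5 mm above the table. The spoke is a round bar 12 mm thick, bare from 92 to 163 mm from the axis, at that same height; free space below it, down to the brake lever (44 mm) or the table.
- spoke2 (a point): Centre of the black ball (20 mm across) at the end of one of the wheel's four spokes, 175 mm from the axis, 77.5 mm above the table. The spoke is a round bar 12 mm thick, bare from 92 to 163 mm from the axis, at that same height; free space below it, down to the brake lever (44 mm) or the table.
- spoke3 (a point): Centre of the black ball (20 mm across) at the end of one of the wheel's four spokes, 175 mm from the axis, 77.5 mm above the table. The spoke is a round bar 12 mm thick, bare from 92 to 163 mm from the axis, at that same height; free space below it, down to the brake lever (44 mm) or the table.
- rib: Bystander: loose flat wooden shaping rib, 90 x 45 x 8 mm, lying. Origin at the centre of its underside.
- glaze_jar: Bystander: loose lidded brown jar, 60 mm across, 85 mm tall. Origin at the centre of its underside.
- brush: Bystander: loose brush, lying along its x axis.
- bowl: Bystander: loose clay bowl, 110 mm across, 45 mm tall. Origin at the centre of its underside.
- vase: Bystander: loose narrow clay vase, 80 mm across at most, 150 mm tall. Origin at the centre of its underside.
- beaker: Bystander: loose clear plastic cup, 68 mm across, 85 mm tall. Origin at the centre of its underside.

How it is judged (in metres and radians):
On the way, in this order (a step that is already met when the one before it is completed fails the run):
1. the jug's spout points at the needle and the wheel is at rest (y of spout in the frame of gauge between -0.008 and 0.008 m and x of spout in the frame of gauge above 0.03 m and velocity of joint wheel between -0.05 and 0.05 rad/s), for 0.2 s.
2. the brake lever is at its stop (value of joint brake above 0.62 rad), for 0.2 s.
At the end, for the whole second after the job is handed in: The spout's tip is within 8 mm to either side of the line from the wheel's axis to the needle (about 7.5 degrees), on the needle's side; the brake is beyond 0.62 of its 0.70 rad; the jug stands upright (within 0.08 rad), within 15 mm of the wheel's axis, and all is at rest (all of step 1 and value of joint brake above 0.62 rad and angle between jug's own z axis and vertical below 0.08 rad and horizontal distance between jug and stand below 0.015 m and linear speed of jug below 0.02 m/s); the robot touches nothing.
It fails at once if the robot touches the wet jug (more than 0.5 N) (contact force between any of the fingers, the arm and jug above 0.5 N).
It fails at once if the jug is lifted, carried or shifted more than 20 mm, or tipped (distance of jug from where it was at the start of the episode above 0.02 m or angle between jug's own z axis and vertical above 0.25 rad).
It fails at once if a bystander is moved more than 30 mm (distance of any of rib, glaze_jar, brush, bowl, vase, beaker from where it was at the start of the episode above 0.03 m).
It also fails if it takes over 72 s, if anything falls off the work surface, if the arm or the gripper's body presses on something with over 40 N, if the wrist force passes 120 N, or if a joint passes its speed limit or range.

## Robot

A 7-joint arm with a two-finger parallel gripper is mounted at the origin on the work surface. World frame = base frame: x ahead of the robot, y to its left, z up, the work surface at z = 0. Lengths are in mm, angles in rad, forces in N, time in s.
With the tool pointing down it reaches from about 400 to 900 mm from the base axis. Payload 5.6 kg.
Tool frame: the origin (TCP) lies midway between the tips of the shut fingers; the grasp point (between the pads) lies 19 mm behind it; z points along the fingers, y is the line along which they close (so a half turn about z gives the same grasp; the last joint's range is limited). The gripper opens to 92 mm and grips with 3 to 60 N. Pads are 20 mm wide; open, the fingers measure 128 mm over their backs; the gripper's body (75 mm by 189 mm) begins 69 mm behind the grasp point.
Start: joints at [1.171, 0.468, -0.012, 1.603, 0.006, 1.071, -0.056], TCP at [226.99, -609.085, 214.592] pointing down, gripper open.
Joint ranges: [-2.53, 2.53], [-0.31, 2.02], [-1.57, 1.55], [0.28, 2.44], [-1.29, 4.43], [0.15, 1.84], [-2.92, 2.92]. Speed limits (rad/s): [2.57, 2.57, 3.14, 3.14, 3.14, 3.14, 3.14].

## Interface

Orientations are given as a rotation vector (axis times angle).
In Python, from cell import robot, grip, kin, viewer gives the robot as it stands. Calls block until the motion is done:
- robot.movep(position, orientation): joint-space move of the TCP to a pose.
- robot.servo_line(position, feed=150, rotation=None): straight line of the TCP; rotation=None keeps the orientation; feed is the mean speed in mm/s.
- robot.goto_joints(angles): joint-space move.
- grip(opening, newtons=None): opening from 0.0 (shut) to 1.0 (fully open); newtons is the grip in N (None keeps the last); returns when the fingers have stopped.
- robot.hold(seconds).
- kin.ik(position, orientation): joint angles nearest the present ones, or None.
- robot.observe(): the state.
- viewer.read_camera(name): name is "scene" or "top" or "wrist"; returns the picture (384x512x3 uint8, red, green, blue); there is no depth.
- viewer.camera_info(name): a dict with "camera_matrix" (3x3 intrinsics, pixels), "k1" (the pictures are not rectified: a ray, as slopes to the right and down, at radius r is drawn at 1 + k1 r^2 times it, then the intrinsics apply), "R" (3x3) and "t" (3): a world point X has camera coordinates R X + t. Camera axes: x right, y down, z forward; pixel columns grow to the right and rows downward; lengths in mm; the calibration is good to about 2 mm. A picture is of the moment at which its call begins: read the wrist's pose just before it. camera_info takes no time and is no camera call; for the wrist camera it gives the pose at the moment of the call.
A pose or a line that the arm cannot do raises robot.IKError and nothing moves.
- robot.job_done(): hands the job in; it is judged then, once.
Trained networks look in the newest picture that a camera, given by its name, has taken for a name from the list of things; names that differ only in an ending like _2 or _b are one class to them, and where a whole thing is asked for, a point or a joint stands for the part that bears it (a point fixed in the world has none). Each returns a list of dicts, best first, with "confidence" (0 to 1); they miss things now and then, are a little off and sometimes report something else, mostly with a low value. They report only what shows in the picture. A call takes as long as a camera call.
- viewer.silhouettes(name, camera): "mask" (384x512 bool, what is visible of it).
- viewer.pinpoint(name, camera): "at" ([x, y, z] in mm, in the coordinates of the camera as it stood for that picture, good to about 4 mm: a listed point, or the origin of a listed thing).
The state is a dict: "t": time; "joints": joint angles; "joint_velocities": joint speeds; "joint_torque": joint torques, N m; "tcp_pos": TCP position; "tcp_rot": TCP orientation; "contact_force": force on the tool from outside, world axes, zero at the start; "wrist_torque": the same for the moment, N m; "grip_width": opening from 0.0 (shut) to 1.0 (fully open); "grip_force": force on a finger pad.
Only numpy, scipy, OpenCV 4.12 (cv2) and the standard library are available. Lean on these libraries where they do the work, as an engineer would, in place of code of your own. Each camera call takes 0.05 s, during which the arm holds its last target. There are 200 camera calls.

## Working session

There is one attempt and no reset: what is moved stays moved. The work goes in short steps, each a Python script; the robot and the scene stay as the last script left them, time stands still between calls to the robot, and variables do not carry over. Pictures are saved under pics/ and viewed, at most 10 in all, crops included, and the job is handed in when it is done.

```bash
mkdir -p pics; cat > h.py <<'E'
import numpy as np, cv2
from cell import robot, grip, kin, viewer
def world(cam,at):
    i=viewer.camera_info(cam); return np.array(i["R"]).T@(np.array(at)-np.array(i["t"]))
def find(n,cam):
    return [(round(d["confidence"],2),world(cam,d["at"]).round(1).tolist()) for d in viewer.pinpoint(n,cam)[:4]]
def pic(cam,f):
    im=viewer.read_camera(cam); cv2.imwrite(f"pics/{f}.png",im[:,:,::-1]); return im
E
python3 - <<'E'
from h import *
a=pic("top","top0"); b=pic("scene","scene0")
cv2.imwrite("pics/both0.png",cv2.resize(np.vstack([a,b])[:,:,::-1],(400,600)))
for n in "stand gauge needle_tip jug spout spoke0 brake_knob rib glaze_jar brush bowl vase beaker".split():
    for c in("top","scene"): print(n,c,find(n,c))
print(robot.observe()["t"], robot.observe()["tcp_rot"])
E
```

```text
stand top [(0.65, [600.2, 26.0, -2.6])]
stand scene [(0.88, [598.6, 20.0, -0.8]), (0.23, [584.5, 80.7, 207.0])]
gauge top []
gauge scene [(0.64, [736.6, 236.0, 2.7])]
needle_tip top [(0.64, [715.1, 1.7, 189.5])]
needle_tip scene [(0.86, [723.8, 2.5, 185.5]), (0.46, [565.7, 297.1, -1.0]), (0.31, [672.7, -213.5, -3.3]), (0.17, [605.8, -330.1, -0.6])]
jug top [(0.67, [598.9, 23.2, 83.2])]
jug scene [(0.74, [600.9, 19.3, 83.7])]
spout top [(0.78, [584.8, 74.0, 201.7])]
spout scene [(0.67, [584.9, 76.0, 205.1])]
spoke0 top [(0.97, [504.9, -123.7, 80.7]), (0.76, [696.9, 171.3, 76.1]), (0.63, [746.6, -74.5, 77.2]), (0.56, [453.1, 119.6, 82.7])]
spoke0 scene [(0.87, [748.3, -78.1, 79.5])]
brake_knob top [(0.6, [471.2, -156.6, 88.3])]
brake_knob scene []
rib top [(0.89, [674.4, -210.0, -1.4])]
rib scene [(0.41, [673.8, -213.3, 1.6])]
glaze_jar top [(0.94, [740.6, 233.8, -2.6])]
glaze_jar scene [(0.69, [738.5, 237.7, 2.1])]
brush top [(0.69, [564.9, 295.7, -0.5]), (0.47, [676.4, -209.4, -0.3])]
brush scene [(0.97, [562.2, 297.5, -0.2])]
bowl top [(0.88, [404.0, -322.6, -3.4])]
bowl scene [(0.77, [410.2, -321.7, -1.8]), (0.33, [456.0, 118.3, 77.6])]
vase top [(0.91, [724.4, 392.4, 1.7])]
vase scene [(0.42, [408.9, -322.4, -1.8])]
beaker top [(0.83, [605.9, -328.2, -0.3])]
beaker scene [(0.76, [606.8, -327.5, -0.4]), (0.46, [599.6, 22.8, 86.0])]
1.4 [ 3.09165507e+00  5.57378369e-01 -4.17857831e-05]
```

View pics/top0.png

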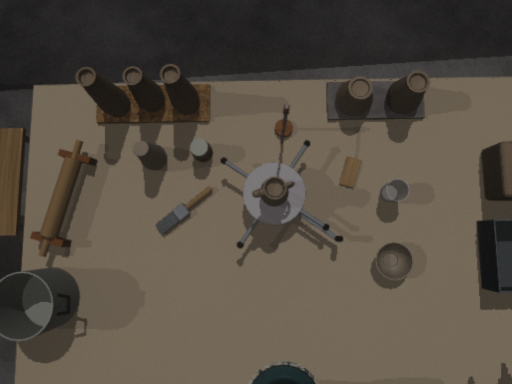

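View pics/scene0.png

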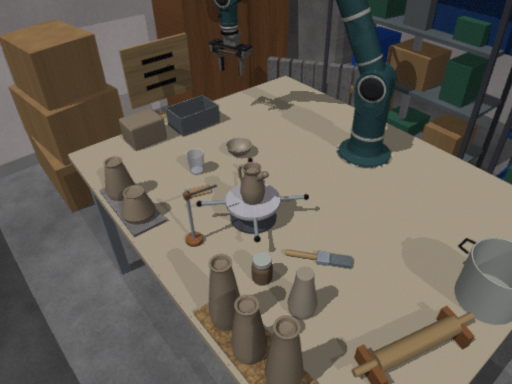

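```bash
cat >> h.py <<'E'
from scipy.spatial.transform import Rotation as Rn
C=np.array([600.,23.])
def pose(deg,r,z,s=1):
    a=np.radians(deg); y=s*np.array([-np.sin(a),np.cos(a),0]); zz=np.array([0,0,-1.])
    return [*(C+r*np.array([np.cos(a),np.sin(a)])),z], Rn.from_matrix(np.c_[np.cross(y,zz),y,zz]).as_rotvec()
def arc(a0,a1,r,z,s,feed,step=6):
    for a in np.linspace(a0,a1,int(np.ceil(abs(a1-a0)/step))+1)[1:]:
        p,o=pose(a,r,z,s); robot.servo_line(p,feed,o)
E
python3 - <<'E'
from h import *
for s in(1,-1):
    for a,r,z in [(-101,130,230),(-101,130,62),(-140,130,62),(-180,130,62),(-235,130,62),(-140,225,60),(-92,225,60)]:
        q=kin.ik(*pose(a,r,z,s)); print(s,a,r,None if q is None else np.round(q,2))
E
```

```text
1 -101 130 [ 0.54  0.4  -0.54  1.72  0.23  1.08 -0.27]
1 -101 130 [ 0.5   0.62 -0.5   1.85  0.41  0.78 -0.41]
1 -140 130 [ 0.36  0.48 -0.37  2.05  0.28  0.66 -1.07]
1 -180 130 [ 0.23  0.45 -0.42  2.12  0.31  0.63 -1.97]
1 -235 130 [-0.97  0.66  0.89  2.02 -0.72  0.81 -2.19]
1 -140 225 [ 0.49  0.41 -0.33  2.18  0.24  0.58 -0.89]
1 -92 225 [ 0.58  0.66 -0.42  1.75  0.35  0.81 -0.04]
-1 -101 130 [-0.78  0.7   1.35  1.81 -0.72  1.25 -2.55]
-1 -101 130 [-0.73  1.06  1.33  1.92 -1.15  1.2  -2.28]
-1 -140 130 [ 0.99  0.99 -1.33  2.01  1.11  1.15  1.42]
-1 -180 130 [ 0.5   0.54 -0.75  2.11  0.57  0.71  0.94]
-1 -235 130 [ 0.22  0.61 -0.67  1.94  0.53  0.77 -0.15]
-1 -140 225 [ 1.2   0.91 -1.33  2.15  1.07  1.05  1.54]
-1 -92 225 [ 0.1   0.62  0.23  1.78 -0.19  0.76 -2.74]
```

```bash
cat >> h.py <<'E'
def wp(a,z=62,r=130): return pose(a,r,z)[0], pose(-168+.77*(a+168),r,z)[1]
def warc(a0,a1,feed):
    for a in np.linspace(a0,a1,int(np.ceil(abs(a1-a0)/6))+1)[1:]:
        p,o=wp(a); robot.servo_line(p,feed,o)
def st(): 
    o=robot.observe(); print(round(o["t"],2),np.round(o["tcp_pos"],1),np.round(o["contact_force"],1),"q7",np.round(o["joints"][6],2))
E
python3 - <<'E'
from h import *
grip(0.0); robot.movep(*wp(-101,240)); st()
p,o=wp(-101); robot.servo_line(p,100,o); st()
warc(-101,-140,50); st()
a=pic("top","t1"); b=pic("scene","s1"); cv2.imwrite("pics/b1.png",np.hstack([cv2.resize(a[100:292,170:426],None,fx=1.5,fy=1.5),cv2.resize(b[100:292,130:386],None,fx=1.5,fy=1.5)])[:,:,::-1])
for c in("top","scene"): print(find("spoke0",c),find("spout",c),find("jug",c),find("needle_tip",c))
E
```

```text
4.94 [ 575.  -106.3  239.8] [-0.5  0.  -0.1] q7 -0.51
6.88 [ 575.6 -104.7   62.5] [-0.6 -1.4  0.2] q7 -0.62
9.68 [500.6 -60.7  62. ] [-0.7  0.8  0.8] q7 -1.14
[(0.96, [751.9, 112.2, 77.2]), (0.95, [510.3, 176.9, 80.8]), (0.89, [689.6, -128.0, 76.7])] [(0.88, [607.6, 79.3, 198.6]), (0.18, [673.7, -210.5, -2.5])] [] [(0.74, [713.6, 4.8, 188.8])]
[(0.87, [749.9, 106.6, 76.8]), (0.75, [445.0, -65.7, 78.5]), (0.59, [689.1, -132.4, 77.9]), (0.57, [513.6, 171.4, 79.7])] [(0.74, [609.4, 80.6, 207.3])] [(0.84, [600.0, 17.4, 86.6])] [(0.75, [720.8, 1.2, 186.3])]
```

View pics/b1.png

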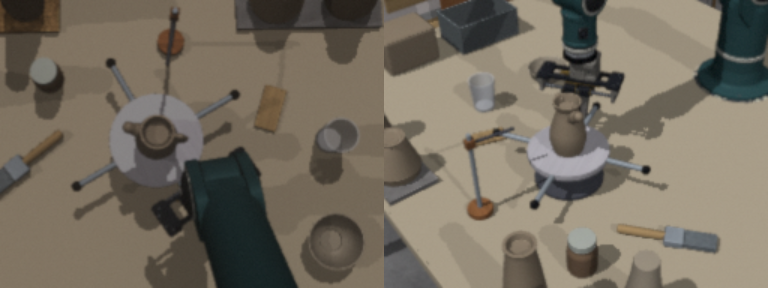

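```bash
python3 - <<'E'
from h import *
warc(-140,-226,50); robot.hold(.3); st()
a=pic("top","t2"); b=pic("scene","s2"); cv2.imwrite("pics/b2.png",np.hstack([cv2.resize(a[100:292,170:426],None,fx=1.5,fy=1.5),cv2.resize(b[100:292,130:386],None,fx=1.5,fy=1.5)])[:,:,::-1])
for c in("top","scene"): print(find("spoke0",c),find("spout",c),find("jug",c),find("needle_tip",c))
E
```

```text
16.6 [509.6 116.3  62. ] [ 0.3 -0.6  0.5] q7 -2.46
[(0.79, [694.0, -125.1, 76.1]), (0.62, [454.3, -77.3, 72.8]), (0.61, [744.2, 120.9, 80.0])] [(0.55, [658.8, 14.0, 199.0]), (0.33, [695.9, -123.1, 74.7])] [(0.86, [593.5, 19.7, 88.4]), (0.26, [740.1, 238.9, 1.3])] [(0.81, [714.9, 4.1, 189.3]), (0.35, [601.8, 21.3, -0.5])]
[(0.73, [746.4, 112.7, 80.4]), (0.73, [500.3, 167.7, 78.6]), (0.6, [696.5, -129.1, 75.6]), (0.55, [456.0, -80.2, 75.1])] [(0.69, [659.2, 12.9, 207.9])] [(0.79, [598.3, 21.0, 83.5]), (0.46, [409.3, -323.4, -0.6])] [(0.68, [723.8, 4.2, 185.5])]
```

View pics/b2.png

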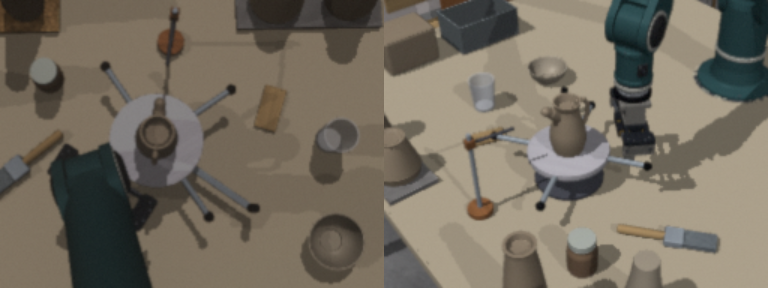

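```bash
python3 - <<'E'
from h import *
warc(-226,-228.2,20); robot.hold(.3); st()
warc(-228.2,-222,40)
p,o=wp(-222,240); robot.servo_line(p,150,o); st()
robot.movep(*pose(-140,225,220)); st()
a=pic("top","t3"); b=pic("scene","s3"); cv2.imwrite("pics/b3.png",np.hstack([cv2.resize(a[100:228,210:338],None,fx=3,fy=3,interpolation=2),cv2.resize(b[130:258,180:308],None,fx=3,fy=3,interpolation=2)])[:,:,::-1])
for c in("top","scene"): print(find("spoke0",c),find("spout",c),find("jug",c),find("needle_tip",c),find("brake_knob",c))
E
```

```text
17.8 [513.4 120.   62. ] [ 0.4 -0.2 -0. ] q7 -2.49
19.78 [502.8 109.8 239.1] [-0.5  0.1 -0.6] q7 -2.38
21.29 [ 427.9 -121.2  219.9] [ 0.   0.8 -0.2] q7 -0.67
[(0.95, [692.0, -124.7, 74.9]), (0.93, [451.5, -72.1, 80.7]), (0.89, [509.9, 174.8, 76.1]), (0.55, [747.5, 115.3, 78.2])] [(0.96, [658.8, 12.4, 200.5]), (0.16, [563.3, 294.7, -1.2])] [(0.6, [599.1, 25.8, 86.1])] [(0.88, [719.0, 5.8, 189.2])] [(0.74, [468.6, -157.9, 84.7]), (0.71, [746.3, 115.2, 82.7])]
[(0.84, [510.3, 170.0, 77.6]), (0.76, [690.8, -128.0, 77.3]), (0.64, [747.7, 112.9, 78.1]), (0.57, [452.2, -72.5, 78.5])] [(0.52, [721.3, 1.9, 189.7])] [(0.87, [599.7, 16.0, 84.1])] [(0.69, [721.5, -0.2, 188.1])] [(0.39, [603.0, 18.6, 83.6]), (0.16, [693.0, -131.8, 75.0])]
```

View pics/b3.png

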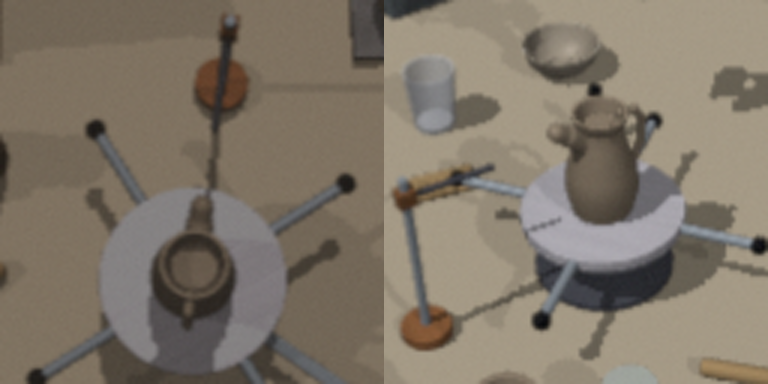

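```bash
python3 - <<'E'
from h import *
def bp(u,v,z,cam="top"):
    i=viewer.camera_info(cam); K=np.array(i["camera_matrix"]); R=np.array(i["R"]); t=np.array(i["t"])
    n=cv2.undistortPoints(np.array([[[u,v]]],float),K,np.array([i["k1"],0,0,0,0.]))[0,0]
    d=R.T@[*n,1]; o=-R.T@t; return (o+d*(z-o[2])/d[2])[:2]
f=lambda x,y,z:bp(210+(x-1)/3,100+(y-1)/3,z)
for n,x,y,z in [("foot",221,85,15),("rodtop",230,20,210),("ndl",211,182,188),("ndlmid",217,125,188),("spouttip",203,200,203),("mouth",192,262,210),("handle",187,322,190),("wheel",193,280,85)]:
    p=f(x,y,z); d=p-C; print(n,p.round(1),np.degrees(np.arctan2(d[1],d[0])).round(1),np.hypot(*d).round(1))
E
```

```text
foot [810.  -10.2] -9.0 212.6
rodtop [813.1 -10.8] -9.0 215.7
ndl [674.6   6.9] -12.1 76.3
ndlmid [725.4   1. ] -10.0 127.3
spouttip [656.1  14.5] -8.6 56.8
mouth [601.8  24.6] 42.1 2.4
handle [552.5  29.2] 172.6 47.9
wheel [600.2  22.1] -78.6 0.9
```

```bash
python3 - <<'E'
from h import *
p,o=pose(-140,225,58); robot.servo_line(p,120,o); st()
arc(-140,-98,225,58,1,60); st()
a=-98
while a<-84:
    a+=.7; arc(a-.7,a,225,58,1,30)
    F=np.hypot(*robot.observe()["contact_force"][:2])
    if F>8: break
robot.hold(.3); print(a,F); st()
arc(a,a-5,225,58,1,40)
p,o=pose(a-5,225,220); robot.servo_line(p,150,o)
robot.movep(*pose(-140,225,240)); st()
a=pic("top","t4"); b=pic("scene","s4"); cv2.imwrite("pics/b4.png",np.hstack([cv2.resize(a[100:260,200:360],None,fx=2.4,fy=2.4,interpolation=2),cv2.resize(b[120:280,170:330],None,fx=2.4,fy=2.4,interpolation=2)])[:,:,::-1])
for c in("top","scene"): print(find("spout",c),find("jug",c),find("brake_knob",c))
E
```

```text
23.39 [ 428.1 -121.7   58.5] [-0.3 -0.2  0.9] q7 -0.68
27.18 [ 568.6 -199.7   58. ] [ 0.3  0.4 -0.2] q7 0.02
-95.19999999999999 10.602946027950805
28.48 [ 576.5 -201.    57.7] [-10.2   2.2   8. ] q7 0.06
31.08 [ 428.4 -121.9  240. ] [ 0.7 -0.6  0.2] q7 -0.68
[(0.72, [653.3, 8.9, 201.8])] [(0.71, [594.2, 21.2, 85.9]), (0.56, [564.6, 296.3, 0.8])] [(0.8, [599.1, -200.4, 85.3]), (0.49, [715.2, 2.5, 187.1])]
[(0.64, [657.8, 10.3, 206.7])] [(0.77, [600.0, 20.0, 85.5])] [(0.7, [601.0, -208.2, 85.1])]
```

View pics/b4.png

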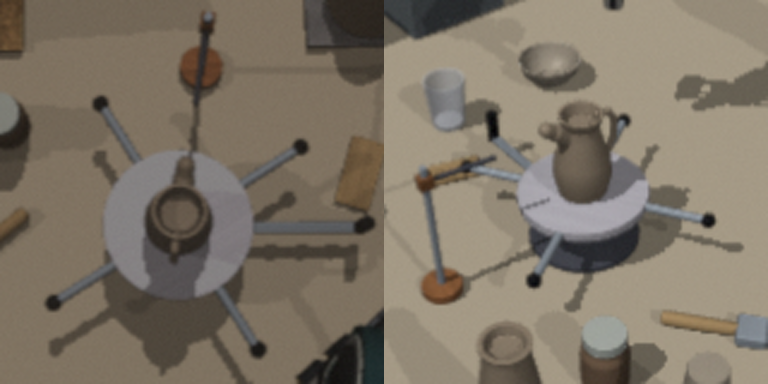

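```bash
python3 - <<'E'
from h import *
p,o=pose(-103,225,220); robot.movep(p,o); robot.servo_line(pose(-103,225,58)[0],120,o)
a=-103
while a<-87:
    a+=.5; arc(a-.5,a,225,58,1,20)
    f=robot.observe()["contact_force"]; print(round(a,1),np.round(f,1),np.round(robot.observe()["tcp_pos"],1))
    if np.hypot(*f[:2])>25: break
robot.hold(.3); st()
for c in("top","scene"):
    viewer.read_camera(c); print(find("brake_knob",c))
arc(a,a-5,225,58,1,40)
p,o=pose(a-5,225,220); robot.servo_line(p,150,o)
robot.movep(*pose(-140,225,240)); st()
a=pic("top","t5"); b=pic("scene","s5")
for c in("top","scene"): print(find("spout",c),find("jug",c),find("brake_knob",c))
E
```

```text
-102.5 [ 0.2 -0.8  0.5] [ 551.7 -196.8   58.4]
-102.0 [-0.3 -0.  -1.3] [ 553.4 -197.1   58. ]
-101.5 [-0.   0.1 -0.4] [ 555.2 -197.5   58. ]
-101.0 [-0.2 -0.3  0.2] [ 557.2 -197.9   58. ]
-100.5 [-0.7  0.   0.4] [ 559.1 -198.2   58. ]
-100.0 [ 0.3  0.1 -0.4] [ 561.1 -198.6   58. ]
-99.5 [-0.5 -0.1 -0.2] [ 563.  -198.9   58. ]
-99.0 [-0.7  0.9  0.3] [ 565.  -199.2   58. ]
-98.5 [-0.6 -0.5 -0.3] [ 566.9 -199.5   58. ]
-98.0 [ 0.5  0.3 -0.2] [ 568.8 -199.8   58. ]
-97.5 [ 0.8 -0.8  0.5] [ 570.7 -200.1   58. ]
-97.0 [-0.  -0.4 -0.2] [ 572.7 -200.3   58. ]
-96.5 [ 0.3 -0.5 -0.1] [ 574.7 -200.5   58. ]
-96.0 [-1.4  0.2  0.1] [ 576.2 -200.8   57.9]
-95.5 [-6.4  1.2  4. ] [ 576.4 -200.9   57.7]
-95.0 [-10.8   1.7   7.7] [ 576.5 -201.1   57.7]
-94.5 [-16.    1.1  12.3] [ 576.5 -201.3   57.6]
-94.0 [-20.8   2.   17.4] [ 576.6 -201.3   57.6]
-93.5 [-25.1   2.6  21.6] [ 576.6 -201.5   57.6]
38.74 [ 576.6 -201.5   57.6] [-25.6   3.8  22.6] q7 0.13
[(0.58, [599.3, -200.2, 86.3]), (0.35, [678.2, -209.1, 0.8])]
[(0.69, [601.2, -207.0, 84.1])]
41.58 [ 428.3 -121.9  240. ] [ 0.4 -0.6 -0.5] q7 -0.67
[(0.9, [661.3, 12.9, 198.1]), (0.2, [740.6, 238.8, -0.9])] [(0.92, [597.3, 23.4, 85.0])] [(0.76, [600.3, -201.9, 86.7])]
[(0.67, [660.4, 12.8, 207.6])] [(0.8, [600.1, 20.1, 87.2])] [(0.57, [602.1, -206.4, 84.9]), (0.53, [508.8, 169.2, 77.9]), (0.29, [607.1, -327.7, 1.9])]
```

```bash
python3 - <<'E'
from h import *
robot.hold(.3); print(robot.job_done())
E
```

```text
the job is handed in; nothing more can be done
None
```

I handed the job in at about 42 s, but no verdict came back. By my camera readings the spout points at the needle to within about 2°, the jug is still centred, and I saw no sign of the jug or other things being disturbed. The brake knob stopped solidly at 25 N; its measured travel was about 0.63 rad, only just over the 0.62 needed, so I am relying on that hard stop.

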